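# Find the worn gear unit by its free play and tag it

## Robot

A 7-joint arm with a two-finger parallel gripper is mounted at the origin on a cart in front of the work surface, level with it; the furniture and walls round the work are solid. World frame = base frame: x ahead of the robot, y to its left, z up, the work surface at z = 0. Lengths are in m, angles in rad, forces in N, time in s.
With the tool pointing down it reaches from about 0.4 to 0.85 m from the base axis. Payload 10.4 kg.
Tool frame: the origin (TCP) lies at the very end of the fingers, on their centre line; the grasp point (between the pads) lies 19 mm behind it; z points along the fingers, y is the line along which they close (so a half turn about z gives the same grasp; the last joint's range is limited). The gripper opens to 85 mm and grips with 20 to 120 N. Pads are 22 mm wide; open, the fingers measure 114 mm over their backs; the gripper's body (76 mm by 85 mm) begins 54 mm behind the grasp point. The pads swing forward as they close: fully open they stand 13 mm farther back than shut.
Start: joints at [1.32, 0.332, -0.065, 1.46, 0.022, 1.35, -0.088], TCP at [0.141, -0.609, 0.204] pointing down, gripper open.
Joint ranges: [-2.6, 2.6], [-0.5, 2.12], [-1.47, 1.34], [0.16, 2.42], [-1.27, 4.41], [0.06, 2.06], [-2.6, 2.6]. Speed limits (rad/s): [2.22, 2.22, 2.79, 2.79, 3.14, 3.14, 3.14].

## Interface

Orientations are given as a unit quaternion [w, x, y, z].
In Python, from station import * gives the robot as it stands. The module is installed in compiled form; this text tells all that it offers.
- The arm moves only by the shell command python3 -m jog 'ROWS' [FORCE]. ROWS is JSON, a list of rows, each a list of 7 numbers: the shift along the tool's x, y, z scaled (see below), then the turn, a rotation vector about the tool's x, y, z scaled (see below), then the gripper's target within -1 to 1 (shut at 1, half-way at 0, fully open at -1). A call has 1 to 8 rows; each row is the pose to reach, as a shift and turn from the pose commanded when the call began, along the tool's axes at that moment, turning the shorter way round; what a row does not reach only later rows make up. The controller multiplies each number of a shift by 0.4 m and each number of a turn by 180 degrees. A row lasts 1/8 s, in which the tool goes at most 62.5 mm and 10.7 degrees, less where a joint would pass 70% of its speed; a pose out of reach is approached as far as the arm can. A call with a number of a shift or a turn outside -1 to 1 is refused whole. A call with a gripper value outside its range is refused whole. The fingers move at their own pace and stop on an object; FORCE is the grip in N (left out, the last holds). Time passes only in rows, so rows that repeat a pose let the fingers close. It gives the time, the measured TCP pose, the force, the opening and the grip force at its end, in the units of the state.
- state(): the state, without advancing time (a new reading comes with each control period).
- get_image(name): name is "scene" or "side" or "wrist"; returns a dict with "pixels" (480x640x3 uint8, red, green, blue), "depth" (480x640 float32, m along the optical axis (not along the pixel's ray), 0 where there is no reading), "fx", "fy", "cx", "cy" (pixels), "eye" and "orientation" of the camera in the world. Camera axes: x right, y down, z forward; pixel columns grow to the right and rows downward; lengths in m; the calibration is good to about 2 mm. The wrist camera is an equidistant fisheye: a pixel r from the principal point sees the ray r / f radians off the axis. A picture is of the moment at which its call begins.
- sign_off(): hands the job in; it is judged then, once.
The state is a dict: "time_s": time; "joints": joint angles; "dq": joint speeds; "joint_torque": joint torques, N m; "tool_pos": TCP position; "eef_rot": TCP orientation; "wrist_force": force on the tool from outside, world axes, zero at the start; "torque": the same for the moment, N m; "finger_gap": finger opening in m; "grasp_force": force on a finger pad.
Only numpy, scipy, OpenCV 4.12 (cv2) and the standard library are available. Lean on these libraries where they do the work, as an engineer would, in place of code of your own. Each camera call takes 0.05 s, during which the arm holds its last target. There are 200 camera calls.

## Task

One of the three gear units on the bench is worn: its lever has about twice the free play of the other two. First push all three levers gently to the left until each just resists, leaving them there, then push all three gently to the right the same way and leave them there, noting how far each lever swings freely from one side to the other; do not force a lever once it resists. Only then lay the loose grey plate flat on the middle of the rubber pad of the worn unit, and leave the other things on the bench where they are.

Things in the scene. Friction and masses are not known exactly. Their poses are not given: they have to be found in the camera images.
- unit_a_lever (a joint): this unit's lever's swing within its free play, rad; 0 = along the case to the front (unit -x), positive = grip to the right seen from the robot (unit -y). Loose: 0.4 N at the grip moves it, it stays where left. At either end it takes up the geared shaft and resists as a stiff spring, 1.3 N per mm at the grip (not counted in the value). The ends differ from unit to unit, not symmetric about 0
- unit_a_grip (a point): middle of this lever's upright black grip: a round post of 18 mm diameter, 80 to 126 mm above the bench (this point at 103 mm), standing on the end of a flat steel arm 18 mm wide, its top at 76 mm. The shaft's upright axis is 95 mm behind the grip. The grip can be pushed sideways from either side
- unit_a_pad (a point): centre of the top of this unit's black rubber pad, 62 mm above the bench, 70 (x) by 96 mm (y), nothing above it. Axes are the unit's: x from lever to motor, y to its left. The unit is a light grey gear case 165 x 100 x 60 mm, bolted down, a small black motor at its back, the lever at its front with the shaft axis at x = -92.5 mm, y = 0 from this point
- unit_b_lever (a joint): this unit's lever's swing within its free play, rad; 0 = along the case to the front (unit -x), positive = grip to the right seen from the robot (unit -y). Loose: 0.4 N at the grip moves it, it stays where left. At either end it takes up the geared shaft and resists as a stiff spring, 1.3 N per mm at the grip (not counted in the value). The ends differ from unit to unit, not symmetric about 0
- unit_b_grip (a point): middle of this lever's upright black grip: a round post of 18 mm diameter, 80 to 126 mm above the bench (this point at 103 mm), standing on the end of a flat steel arm 18 mm wide, its top at 76 mm. The shaft's upright axis is 95 mm behind the grip. The grip can be pushed sideways from either side
- unit_b_pad (a point): centre of the top of this unit's black rubber pad, 62 mm above the bench, 70 (x) by 96 mm (y), nothing above it. Axes are the unit's: x from lever to motor, y to its left. The unit is a light grey gear case 165 x 100 x 60 mm, bolted down, a small black motor at its back, the lever at its front with the shaft axis at x = -92.5 mm, y = 0 from this point
- unit_c_lever (a joint): this unit's lever's swing within its free play, rad; 0 = along the case to the front (unit -x), positive = grip to the right seen from the robot (unit -y). Loose: 0.4 N at the grip moves it, it stays where left. At either end it takes up the geared shaft and resists as a stiff spring, 1.3 N per mm at the grip (not counted in the value). The ends differ from unit to unit, not symmetric about 0
- unit_c_grip (a point): middle of this lever's upright black grip: a round post of 18 mm diameter, 80 to 126 mm above the bench (this point at 103 mm), standing on the end of a flat steel arm 18 mm wide, its top at 76 mm. The shaft's upright axis is 95 mm behind the grip. The grip can be pushed sideways from either side
- unit_c_pad (a point): centre of the top of this unit's black rubber pad, 62 mm above the bench, 70 (x) by 96 mm (y), nothing above it. Axes are the unit's: x from lever to motor, y to its left. The unit is a light grey gear case 165 x 100 x 60 mm, bolted down, a small black motor at its back, the lever at its front with the shaft axis at x = -92.5 mm, y = 0 from this point
- tag_plate_center (a point): centre of a loose grey flat plate, 40 (x) x 110 (y) x 10 mm (z), lying on the bench to the right of the units; this point is half-way up (5 mm over its underside); x, y, z are the plate's own axes
- adapter: bystander: black power adapter block 70 x 45 x 28 mm, at the left; origin at its underside's centre
- hub: bystander: black USB hub 51 x 75 x 26 mm, at the right rear; origin at its underside's centre
There are look-alikes about, which are no part of the job. Of the things that look like the part that bears tag_plate_center, take the one that is nearest to the robot's base at the start.

How it is judged:
By the outcome, as a careful person would: the job done as asked, in the order asked, and still so for the second after the job is handed in, with the robot touching nothing.
It also fails if it takes over 72 s, if anything falls off the work surface, if the arm or the gripper's body presses on something with over 40 N, if the wrist force passes 120 N, or if a joint passes its speed limit or range.

## Working session

There is one attempt and no reset: what is moved stays moved. The work goes in short steps, Python scripts to look and compute and a shell command to move; the robot and the scene stay as the last step left them, time stands still between calls to the robot, and variables do not carry over. Pictures are saved under pics/ and viewed, at most 10 in all, crops included, and the job is handed in when it is done.

```bash
mkdir -p pics; cat > h.py <<'E'
from station import *
import numpy as np, cv2
from scipy.spatial.transform import Rotation as R
def rot(q): return R.from_quat([q[1],q[2],q[3],q[0]])
def cloud(im):
    d=im["depth"]; v,u=np.mgrid[:480,:640]
    p=np.stack([(u-im["cx"])/im["fx"]*d,(v-im["cy"])/im["fy"]*d,d],-1)
    w=p@rot(im["orientation"]).as_matrix().T+np.array(im["eye"]); w[d==0]=np.nan; return w
def save(im,n): cv2.imwrite("pics/"+n,im["pixels"][:,:,::-1])
E
python3 - <<'E'
from h import *
print(state())
for n in("scene","side"):
    im=get_image(n); save(im,n+"1.png"); np.savez(n+"1.npz",w=cloud(im),p=im["pixels"]); print(n,im["eye"],im["orientation"],im["fx"])
E
```

```text
{'time_s': 0.0, 'joints': array([ 1.32038658,  0.33288775, -0.06468267,  1.46094149,  0.02160739,
        1.34992858, -0.08848845]), 'dq': array([ 0.00137074, -0.0004565 ,  0.00085513, -0.00104203,  0.00104326,
       -0.00147476, -0.00019472]), 'joint_torque': array([ 6.26813835e-04, -6.25439930e+01,  4.94146929e-02, -3.91615677e+01,
        1.61755364e-02,  9.69998713e-03,  3.10301493e-05]), 'tool_pos': array([ 0.14103566, -0.60844208,  0.20310594]), 'eef_rot': array([-7.24202861e-04,  9.93518571e-01,  1.13667535e-01, -1.24124914e-04]), 'wrist_force': array([ 0.58126107, -0.01333368,  0.13548504]), 'torque': array([ 0.01310987,  0.03164174, -0.01756411]), 'grasp_force': 0.0, 'finger_gap': 0.08562523748275389}
scene [-0.00427762  0.79992177  1.3911766 ] [ 0.09590739 -0.25314296  0.90528402 -0.32738548] 524.4009778477025
side [ 0.37421599 -1.09966545  0.82394997] [-0.46163353  0.88297299 -0.07898958  0.03184074] 471.57715591488005
```

View pics/scene1.png

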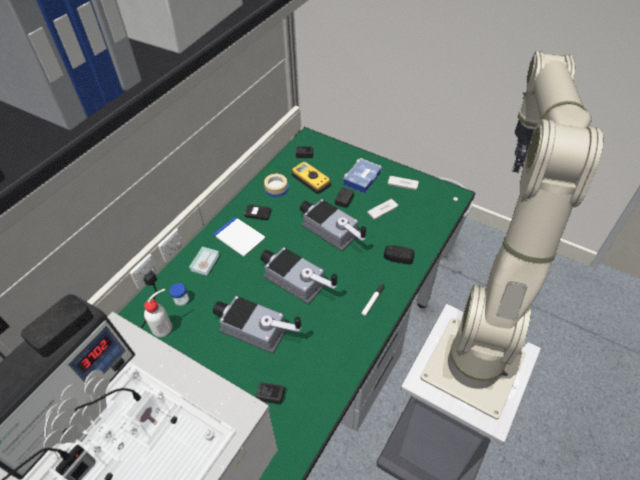

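View pics/side1.png

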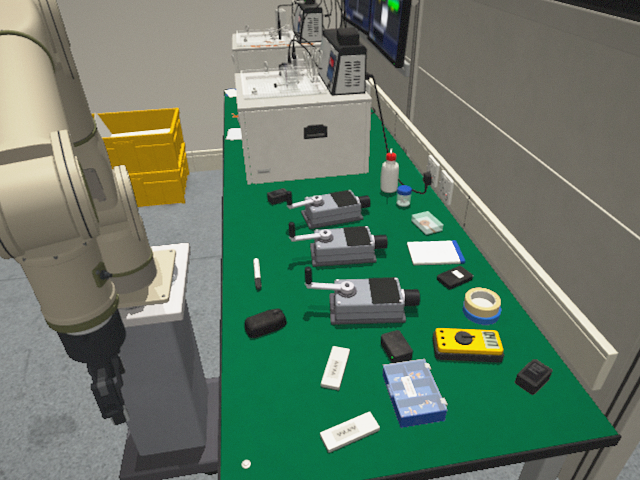

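Candidates for the plate: the light plates at scene (383,209) / side (336,367), and scene (403,183) / side (350,431). I will pick whichever is nearer the base. Measuring next.

```bash
python3 - <<'E'
from h import *
W=[];P=[]
for n in("scene","side"):
    f=np.load(n+"1.npz"); W.append(f["w"].reshape(-1,3)); P.append(f["p"].reshape(-1,3).astype(int))
for k,n in enumerate(("scene","side")):
    w,p=W[k],P[k]
    for z0,z1,name in((.004,.014,'low'),(.052,.068,'top'),(.082,.13,'grip')):
        m=(w[:,2]>z0)&(w[:,2]<z1)&(w[:,0]>.2)&(w[:,0]<1.0)&(abs(w[:,1])<.75)
        if name=='low': m&=(p.min(1)>120)
        if name=='grip': m&=(p.max(1)<70)
        g=np.zeros(480*640,np.uint8); g[m]=1
        nc,l,s,c=cv2.connectedComponentsWithStats(g.reshape(480,640))
        for i in range(1,nc):
            if s[i,4]<15: continue
            q=w[l.ravel()==i]
            r=cv2.minAreaRect((q[:,:2]*1000).astype(np.float32))
            print(n,name,c[i].round(),s[i,4],q.mean(0).round(3),np.round(r[0]),np.round(r[1]),round(r[2],1))
E
```

```text
scene low [404. 182.] 194 [ 0.498 -0.572  0.009] [ 503. -572.] [114.  48.] 13.2
scene low [382. 208.] 222 [ 0.506 -0.408  0.01 ] [ 505. -413.] [113.  47.] 67.7
scene low [240. 236.] 794 [ 0.865 -0.04   0.009] [867. -42.] [108. 143.] 82.4
scene low [210. 267.] 19 [0.868 0.117 0.01 ] [869. 116.] [ 5. 58.] 13.1
scene low [197. 271.] 21 [0.896 0.151 0.009] [898. 151.] [45.  8.] 7.8
scene low [181. 303.] 21 [0.857 0.274 0.011] [860. 275.] [41. 16.] 34.5
scene low [364. 312.] 16 [0.351 0.01  0.011] [350.   7.] [13. 15.] 2.1
scene low [160. 335.] 19 [0.837 0.393 0.009] [839. 394.] [33.  8.] 28.4
scene top [236. 190.] 275 [ 0.978 -0.185  0.06 ] [ 977. -226.] [ 13. 667.] 0.1
scene top [329. 217.] 993 [ 0.625 -0.233  0.061] [ 640. -238.] [106. 212.] 82.7
scene top [292. 268.] 1265 [0.613 0.012 0.061] [626.   7.] [104. 211.] 85.1
scene top [163. 263.] 30 [0.975 0.21  0.062] [975. 208.] [45. 12.] 76.9
scene top [127. 298.] 87 [0.977 0.365 0.062] [976. 358.] [122.  14.] 84.3
scene top [178. 289.] 176 [0.868 0.261 0.059] [868. 260.] [48. 49.] 31.7
scene top [249. 317.] 1572 [0.62  0.229 0.061] [63
[... 1387 characters left out ...]
] [636. 224.] [209. 109.] 9.6
side top [530. 307.] 783 [ 0.979 -0.335  0.06 ] [ 978. -211.] [ 24. 781.] 1.4
side top [308. 198.] 19 [0.54  0.252 0.062] [542. 253.] [25. 17.] 5.2
side top [348. 239.] 1152 [ 0.62  -0.006  0.061] [630.   6.] [108. 210.] 86.7
side top [318. 230.] 27 [0.541 0.053 0.061] [542.  55.] [30. 17.] 29.0
side top [373. 293.] 1859 [ 0.63  -0.249  0.061] [ 641. -243.] [104. 208.] 81.1
side grip [427. 176.] 41 [0.952 0.268 0.091] [953. 271.] [32. 19.] 72.2
side grip [289. 198.] 66 [0.471 0.183 0.108] [471. 184.] [14. 15.] 83.5
side grip [292. 229.] 85 [0.459 0.002 0.109] [459.   4.] [16. 17.] 67.8
side grip [308. 275.] 103 [ 0.475 -0.209  0.109] [ 475. -207.] [15. 15.] 85.6
```

The nearer plate is at (0.504,-0.413), with its long axis about 67°. Next come the pad poses, the lever angles and a close crop of the plate.

```bash
cat >> h.py <<'E'
PADS={}
def units(ims):
    out=[]
    W=np.concatenate([i[0].reshape(-1,3) for i in ims]);P=np.concatenate([i[1].reshape(-1,3).astype(int) for i in ims])
    for cy in(-.24,.005,.225):
        m=(abs(W[:,2]-.062)<.008)&(P.max(1)<60)&(abs(W[:,1]-cy)<.09)&(W[:,0]>.55)&(W[:,0]<.74)
        q=W[m]; r=cv2.minAreaRect((q[:,:2]*1000).astype(np.float32))
        out.append((q.mean(0).round(4),np.round(r[0],1),np.round(r[1],1),round(r[2],1)))
    return out
def grips(ims):
    o=[]
    for w,p in ims:
        w=w.reshape(-1,3);p=p.reshape(-1,3).astype(int)
        o.append([w[(w[:,2]>.119)&(w[:,2]<.132)&(p.max(1)<80)&(abs(w[:,1]-cy)<.09)&(w[:,0]>.4)&(w[:,0]<.54)].mean(0).round(4) for cy in(-.2,.01,.19)])
    return o
E
python3 - <<'E'
from h import *
ims=[(np.load(n+"1.npz")["w"],np.load(n+"1.npz")["p"]) for n in("scene","side")]
for i in ims: print(*units([i]),sep="\n")
print(*units(ims),sep="\n")
for g in grips(ims): print(g)
c=cv2.imread("pics/side1.png")[220:470,240:540]; cv2.imwrite("pics/crop1.png",cv2.resize(c,None,fx=2.4,fy=2.4,interpolation=cv2.INTER_CUBIC)[:600])
E
```

```text
(array([ 0.6609, -0.2414,  0.0624]), array([ 681.1, -246.7]), array([ 87.7, 112.9]), 79.6)
(array([0.6485, 0.0073, 0.0627]), array([668.8,   2. ]), array([ 88.9, 117.4]), 79.7)
(array([0.656 , 0.231 , 0.0629]), array([678.7, 232.7]), array([115.6,  89. ]), 6.2)
(array([ 0.6587, -0.2469,  0.063 ]), array([ 681.8, -249.8]), array([ 96.5, 116.1]), 81.2)
(array([ 6.446e-01, -3.000e-04,  6.340e-02]), array([6.695e+02, 1.000e-01]), array([ 95.1, 113.9]), 85.7)
(array([0.6518, 0.2231, 0.0636]), array([673.4, 226.6]), array([108.7,  95.3]), 5.7)
(array([ 0.6595, -0.245 ,  0.0628]), array([ 681.8, -249.8]), array([ 96.5, 116.1]), 81.2)
(array([0.6468, 0.0038, 0.063 ]), array([670.5,   2.3]), array([ 99.7, 115.6]), 85.7)
(array([0.6547, 0.2286, 0.0631]), array([678.3, 228.7]), array([117.3,  98.1]), 7.9)
[array([ 0.4749, -0.1988,  0.1262]), array([0.4578, 0.0116, 0.1248]), array([0.4693, 0.1917, 0.125 ])]
[array([ 0.4756, -0.2081,  0.1252]), array([0.4598, 0.003 , 0.1246]), array([0.472, 0.184, 0.125])]
```

View pics/crop1.png

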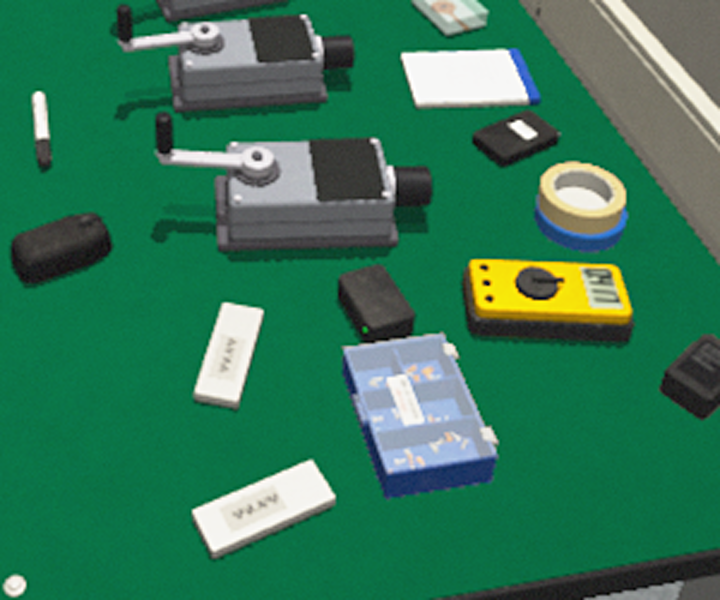

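The crop confirms it. The chosen plate is at crop (228,355), which is side (335,367), light grey with a label. The look-alike is at crop (263,508). Moving now.

```bash
python3 -m jog '[[0.628,-0.496,0,0,0,0.0725,-1],[0.628,-0.496,0,0,0,0.0725,-1],[0.628,-0.496,0,0,0,0.0725,-1],[0.628,-0.496,0,0,0,0.0725,-1],[0.628,-0.496,0,0,0,0.0725,-1],[0.628,-0.496,0,0,0,0.0725,-1],[0.628,-0.496,0,0,0,0.0725,-1]]'; python3 -c "
from h import *
s=state();print(s);print(rot(s['eef_rot']).as_matrix().round(4))"
```

```text
time_s: 0.98
tool_pos: [0.3409, -0.3589, 0.2038]
eef_rot: [0.0, 1.0, 0.0, -0.0]
wrist_force: [-1.0, -0.7, 0.3]
finger_gap: 0.0856
grasp_force: 0.0
{'time_s': 0.975, 'joints': array([ 0.97367565,  0.0604063 , -0.26427602,  1.78380711,  0.01673749,
        1.29973745, -0.86455625]), 'dq': array([ 2.64688138e-02,  8.98273472e-03,  3.35104890e-02, -5.77837078e-03,
        5.10584080e-03, -5.54050037e-05,  9.59229341e-03]), 'joint_torque': array([-2.08012708e+00, -4.29869449e+01, -2.36104064e+00, -3.85648549e+01,
       -2.56325975e-01,  1.04554865e-02, -2.30028201e-01]), 'tool_pos': array([ 0.34091646, -0.35888848,  0.2037798 ]), 'eef_rot': array([ 6.02584586e-05,  9.99999884e-01,  4.33026836e-04, -2.03295508e-04]), 'wrist_force': array([-0.95697038, -0.66569536,  0.25052634]), 'torque': array([-0.01291946,  0.09016656, -0.00577254]), 'grasp_force': 0.0, 'finger_gap': 0.08555550869477008}
[[ 1.e+00  9.e-04 -4.e-04]
 [ 9.e-04 -1.e+00 -1.e-04]
 [-4.e-04  1.e-04 -1.e+00]]
```

```bash
python3 -m jog '[[0.335,-0.4125,0,0,0,0,-1],[0.335,-0.4125,0,0,0,0,-1],[0.335,-0.4125,0,0,0,0,-1],[0.335,-0.4125,0,0,0,0,-1],[0.335,-0.4125,0.289,0,0,0,-1],[0.335,-0.4125,0.289,0,0,0,-1],[0.335,-0.4125,0.289,0,0,0,-1]]'; python3 -m jog '[[0,-0.02,0,0,0,0,-1],[0,-0.04,0,0,0,0,-1],[0,-0.04,0,0,0,0,-1],[0,-0.04,0,0,0,0,-1]]'; python3 - <<'E'
from h import *
im=get_image("side"); w=cloud(im); print(grips([(w,im["pixels"])])); save(im,"side2.png")
im=get_image("wrist"); save(im,"wrist2.png");print(state()["wrist_force"],state()["tool_pos"])
E
```

```text
time_s: 1.85
tool_pos: [0.4717, -0.1947, 0.0849]
eef_rot: [-0.001, 1.0, -0.001, -0.004]
wrist_force: [-0.8, -0.7, 0.6]
finger_gap: 0.0855
grasp_force: 0.0
time_s: 2.35
tool_pos: [0.4755, -0.1781, 0.0891]
eef_rot: [0.0, 1.0, 0.0, 0.001]
wrist_force: [-0.6, 0.6, 0.2]
finger_gap: 0.0855
grasp_force: 0.0
[[array([nan, nan, nan]), array([0.4561, 0.0022, 0.1222]), array([nan, nan, nan])]]
[ 0.12108849  0.25237665 -0.82421096] [ 0.47518595 -0.17815999  0.08864338]h.py:23: RuntimeWarning: Mean of empty slice.
  o.append([w[(w[:,2]>.119)&(w[:,2]<.132)&(p.max(1)<80)&(abs(w[:,1]-cy)<.09)&(w[:,0]>.4)&(w[:,0]<.54)].mean(0).round(4) for cy in(-.2,.01,.19)])
  ret = um.true_divide(
```

View pics/side2.png

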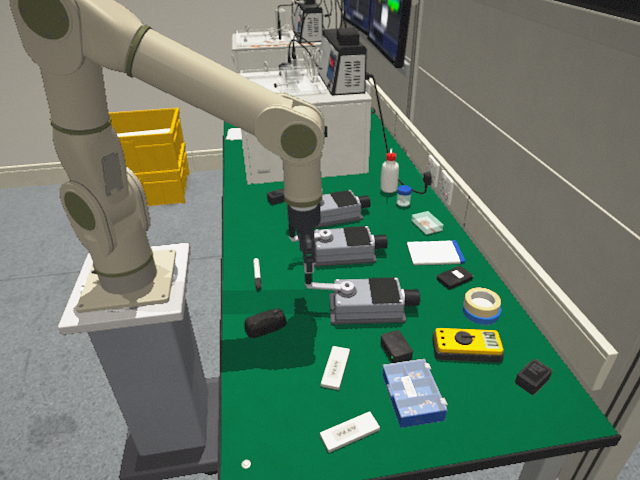

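The gripper straddles the right unit's grip at about (308,275). Now stepping left.

```bash
cat > f.sh <<'E'
python3 -c "
from station import *
s=state();print('F',s['wrist_force'].round(2),'P',s['tool_pos'].round(4),'T',s['time_s'])"
E
python3 -m jog '[[0,-0.01,0,0,0,0,-1],[0,-0.015,0,0,0,0,-1],[0,-0.015,0,0,0,0,-1]]'|grep force; sh f.sh;  python3 -m jog '[[0,-0.006,0,0,0,0,-1],[0,-0.006,0,0,0,0,-1]]'|grep force; python3 -m jog '[[0,-0.006,0,0,0,0,-1],[0,-0.006,0,0,0,0,-1]]'|grep force;python3 -m jog '[[0,-0.006,0,0,0,0,-1],[0,-0.006,0,0,0,0,-1]]'|grep force; sh f.sh
```

```text
wrist_force: [0.2, -0.2, 0.1]
grasp_force: 0.0
F [ 0.22 -0.21  0.08] P [ 0.4751 -0.1716  0.0883] T 2.825
wrist_force: [-0.1, -0.4, -0.4]
grasp_force: 0.0
wrist_force: [-0.3, 0.4, 0.1]
grasp_force: 0.0
wrist_force: [-0.1, -0.4, -0.1]
grasp_force: 0.0
F [-0.13 -0.4  -0.07] P [ 0.4751 -0.1645  0.0883] T 3.575
```

```bash
for i in 1; do python3 -m jog '[[0,-0.006,0,0,0,0,-1],[0,-0.006,0,0,0,0,-1]]'|grep wrist; python3 -m jog '[[0,-0.006,0,0,0,0,-1],[0,-0.006,0,0,0,0,-1]]'|grep wrist; done; sh f.sh
```

```text
wrist_force: [0.2, 0.3, -0.8]
wrist_force: [0.2, -0.2, -0.7]
F [ 0.23 -0.21 -0.7 ] P [ 0.4751 -0.1597  0.0883] T 4.075
```

```bash
python3 - <<'E'
from h import *
im=get_image("scene");w=cloud(im);np.savez("scene3.npz",w=w,p=im["pixels"])
q=w.reshape(-1,3);p=im["pixels"].reshape(-1,3).astype(int)
# arm steel plate: z .068-.082, x<.55 ; y<-.1
m=(q[:,2]>.066)&(q[:,2]<.084)&(q[:,0]>.45)&(q[:,0]<.6)&(q[:,1]<-.1)&(q[:,1]>-.3)&(p.min(1)>120)
for f in ("scene1.npz","side1.npz","scene3.npz"):
  d=np.load(f);q=d["w"].reshape(-1,3);p=d["p"].reshape(-1,3).astype(int)
  for cy in(-.22,.01,.21):
    m=(q[:,2]>.068)&(q[:,2]<.084)&(q[:,0]>.47)&(q[:,0]<.54)&(abs(q[:,1]-cy)<.08)&(p.min(1)>110)
    if m.sum()>10:
        a=q[m]; k=np.polyfit(a[:,0],a[:,1],1); print(f,cy,m.sum(),"dir deg",np.degrees(np.arctan(k[0])).round(1), "y at .5",np.polyval(k,.5).round(4))
E
```

```text
scene1.npz -0.22 81 dir deg -20.8 y at .5 -0.2069
scene1.npz 0.01 118 dir deg 4.0 y at .5 0.011
scene1.npz 0.21 134 dir deg 14.4 y at .5 0.2001
side1.npz -0.22 161 dir deg -13.4 y at .5 -0.2142
side1.npz 0.01 115 dir deg 1.6 y at .5 0.0063
side1.npz 0.21 84 dir deg 19.1 y at .5 0.1934
scene3.npz -0.22 24 dir deg -34.2 y at .5 -0.2081
scene3.npz 0.01 118 dir deg 4.5 y at .5 0.0114
scene3.npz 0.21 129 dir deg 14.7 y at .5 0.1999
```

```bash
python3 -m jog '[[0,-0.006,0,0,0,0,-1],[0,-0.006,0,0,0,0,-1]]'|grep wrist; python3 -m jog '[[0,-0.006,0,0,0,0,-1],[0,-0.006,0,0,0,0,-1]]'|grep wrist;  sh f.sh
```

```text
wrist_force: [0.6, -0.4, -0.1]
wrist_force: [-0.3, 0.3, 0.4]
F [-0.33  0.27  0.39] P [ 0.4751 -0.1548  0.0883] T 4.625
```

```bash
python3 - <<'E'
from h import *
im=get_image("wrist"); save(im,"w3.png")
im=get_image("scene"); c=im["pixels"][170:290,270:430,::-1]; cv2.imwrite("pics/s3.png",cv2.resize(c,None,fx=5,fy=5,interpolation=cv2.INTER_CUBIC))
E
```

```text
(no output)
```

View pics/w3.png

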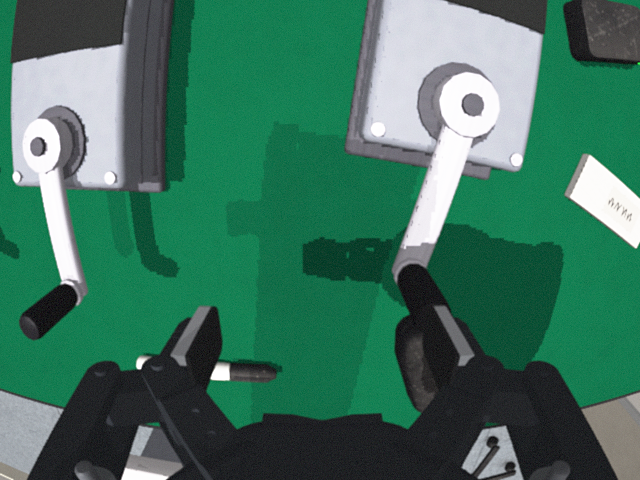

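The wrist view shows the right pad (450,330) against the grip post (425,295), and the lever has swung toward the left. I'll keep going.

```bash
python3 -m jog '[[0,-0.006,0,0,0,0,-1],[0,-0.006,0,0,0,0,-1]]'|grep wrist; python3 -m jog '[[0,-0.006,0,0,0,0,-1],[0,-0.006,0,0,0,0,-1]]'|grep wrist;  sh f.sh
```

```text
wrist_force: [0.8, -0.6, 0.7]
wrist_force: [-0.1, -0.5, 0.3]
F [-0.07 -0.54  0.31] P [ 0.4751 -0.1501  0.0883] T 5.225
```

```bash
python3 -m jog '[[0,-0.006,0,0,0,0,-1],[0,-0.006,0,0,0,0,-1]]'|grep wrist; python3 -m jog '[[0,-0.006,0,0,0,0,-1],[0,-0.006,0,0,0,0,-1]]'|grep wrist;  sh f.sh
```

```text
wrist_force: [0.5, -0.1, 0.1]
wrist_force: [0.5, -0.5, 0.3]
F [ 0.5  -0.55  0.3 ] P [ 0.4751 -0.1452  0.0883] T 5.725
```

```bash
python3 -m jog '[[0,-0.006,0,0,0,0,-1],[0,-0.006,0,0,0,0,-1]]'|grep wrist; python3 -m jog '[[0,-0.006,0,0,0,0,-1],[0,-0.006,0,0,0,0,-1]]'|grep wrist;  sh f.sh
```

```text
wrist_force: [-1.1, 0.0, -0.7]
wrist_force: [-0.4, 0.3, -0.4]
F [-0.44  0.3  -0.43] P [ 0.4751 -0.1405  0.0883] T 6.225
```

```bash
cat >> h.py <<'E'
def fcloud(im):
    d=im["depth"]; v,u=np.mgrid[:480,:640]
    a=(u-im["cx"])/im["fx"]; b=(v-im["cy"])/im["fy"]; r=np.hypot(a,b)+1e-9; t=np.tan(np.minimum(r,1.5))/r
    p=np.stack([a*t*d,b*t*d,d],-1); w=p@rot(im["orientation"]).as_matrix().T+np.array(im["eye"]); w[d==0]=np.nan; return w
def arms(im,w):
    """arm direction (deg) and case yaw for each unit seen"""
    q=w.reshape(-1,3); p=im["pixels"].reshape(-1,3).astype(int)
    for n,cy in zip("abc",(-.23,.01,.21)):
        m=(q[:,2]>.068)&(q[:,2]<.084)&(q[:,0]>.44)&(q[:,0]<.535)&(abs(q[:,1]-cy)<.09)&(p.min(1)>90)
        t=(abs(q[:,2]-.061)<.006)&(q[:,0]>.53)&(q[:,0]<.66)&(abs(q[:,1]-cy)<.09)
        if m.sum()<60: continue
        a=q[m][:,:2]; u,s,vt=np.linalg.svd(a-a.mean(0),full_matrices=False); d=vt[0]*np.sign(vt[0,0])
        e=a.mean(0)-d*(a.mean(0)[0]-.5)/d[0]
        print(n,m.sum(),"arm deg",np.degrees(np.arctan2(d[1],d[0])).round(1),"y@.5",e[1].round(4),"xmin",a[:,0].min().round(3),"top n",t.sum())
E
python3 - <<'E'
from h import *
im=get_image("wrist"); w=fcloud(im); np.savez("w4.npz",w=w,p=im["pixels"]); arms(im,w)
q=w.reshape(-1,3); print(np.nanmedian(q[:,2])); save(im,"w4.png")
E
```

```text
a 3397 arm deg -19.6 y@.5 -0.2073 xmin 0.47 top n 20986
b 2986 arm deg 3.9 y@.5 0.0074 xmin 0.451 top n 19034
-0.00032519735714847675
```

View pics/w4.png

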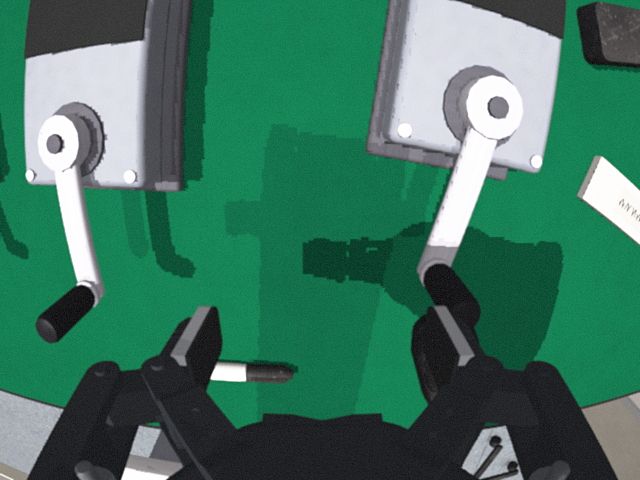

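```bash
python3 - <<'E'
from h import *
w=np.load("w4.npz")["w"]
for u,v in((455,320),(465,345),(445,330),(205,318),(190,350),(430,320),(450,290),(465,300),(470,310),(480,312),(437,268),(60,312),(47,325),(430,250)): print((u,v),w[v,u].round(4))
f=np.load("scene3.npz")
im=get_image("scene");w=cloud(im);q=w.reshape(-1,3);p=im["pixels"].reshape(-1,3)
m=(q[:,2]<.3)&(q[:,2]>.085)&(q[:,0]<.53)&(q[:,0]>.42)&(abs(q[:,1]+.17)<.08)
a=q[m];
for z in np.arange(.085,.16,.01):
  b=a[(a[:,2]>=z)&(a[:,2]<z+.01)]; 
  if len(b): print(z.round(3),len(b),b.min(0).round(3),b.max(0).round(3))
E
```

```text
(455, 320) [ 0.482  -0.1931  0.1371]
(465, 345) [ 0.4863 -0.1884  0.1606]
(445, 330) [ 0.4866 -0.1839  0.151 ]
(205, 318) [ 0.4864 -0.0967  0.1422]
(190, 350) [ 0.4867 -0.0976  0.1635]
(430, 320) [ 0.4815 -0.1831  0.1354]
(450, 290) [ 0.483  -0.1988  0.1126]
(465, 300) [ 0.4833 -0.2023  0.1233]
(470, 310) [ 0.4797 -0.2044  0.1259]
(480, 312) [ 0.478  -0.2098  0.1253]
(437, 268) [ 0.4838 -0.1993  0.0889]
(60, 312) [0.4655 0.0029 0.1137]
(47, 325) [0.4636 0.0049 0.1252]
(430, 250) [ 0.4887 -0.1987  0.0757]
0.085 12 [ 0.467 -0.205  0.086] [ 0.5   -0.195  0.094]
0.095 5 [ 0.47  -0.201  0.097] [ 0.48  -0.194  0.104]
0.105 12 [ 0.467 -0.203  0.106] [ 0.48  -0.192  0.114]
0.115 6 [ 0.466 -0.208  0.116] [ 0.471 -0.196  0.123]
0.125 13 [ 0.466 -0.207  0.127] [ 0.484 -0.095  0.133]
0.135 13 [ 0.465 -0.187  0.135] [ 0.482 -0.093  0.144]
0.145 15 [ 0.462 -0.188  0.145] [ 0.48  -0.091  0.155]
0.155 18 [ 0.461 -0.193  0.155] [ 0.477 -0.092  0.164]
```

The open fingertips sit at z≈0.135, above the grip top, so the fingers passed over it and nothing was touched. I'll raise, half-close, and check the tip height.

```bash
python3 -m jog '[[0,0.158,-0.1,0,0,0,0.2],[0,0.158,-0.1,0,0,0,0.2],[0,0.158,-0.1,0,0,0,0.2],[0,0.158,-0.1,0,0,0,0.2],[0,0.158,-0.1,0,0,0,0.2]]'; python3 - <<'E'
from h import *
im=get_image("wrist"); w=fcloud(im); save(im,"w5.png")
q=w.reshape(-1,3); tp=state()["tool_pos"]
m=(abs(q[:,0]-tp[0])<.02)&(abs(q[:,1]-tp[1])<.05)&(q[:,2]>.127)&(q[:,2]<.25)
a=q[m]
for z in np.arange(.125,.2,.006):
  b=a[(a[:,2]>=z)&(a[:,2]<z+.006)]
  if len(b): print((z-tp[2]).round(3),len(b),(b.min(0)-tp).round(3),(b.max(0)-tp).round(3))
arms(im,w)
E
```

```text
time_s: 6.95
tool_pos: [0.4749, -0.2026, 0.1277]
eef_rot: [-0.0, 1.0, 0.001, -0.0]
wrist_force: [0.6, 0.0, -0.0]
finger_gap: 0.0342
grasp_force: 0.0
-0.003 3 [-0.002 -0.003 -0.001] [ 0.003  0.003 -0.   ]
0.021 1 [-0.006 -0.017  0.027] [-0.006 -0.017  0.027]
0.027 191 [-0.01  -0.023  0.027] [0.011 0.024 0.033]
0.033 502 [-0.012 -0.03   0.033] [0.012 0.031 0.039]
0.039 647 [-0.011 -0.031  0.039] [0.012 0.031 0.045]
0.045 708 [-0.011 -0.031  0.045] [0.012 0.031 0.051]
0.051 782 [-0.012 -0.03   0.051] [0.012 0.031 0.057]
0.057 675 [-0.011 -0.031  0.057] [0.012 0.031 0.063]
0.063 1141 [-0.011 -0.034  0.063] [0.013 0.035 0.069]
0.069 1384 [-0.007 -0.048  0.069] [0.015 0.048 0.075]
a 2679 arm deg -18.0 y@.5 -0.2091 xmin 0.477 top n 19531
b 1848 arm deg 4.1 y@.5 0.007 xmin 0.45 top n 13260
```

```bash
python3 -m jog '[[0.005,0,0.08,0,0,0,0.2],[0.005,0,0.15,0,0,0,0.2],[0.005,0,0.15,0,0,0,0.2]]'|grep -A1 pos; python3 -m jog '[[0,-0.015,0,0,0,0,0.2],[0,-0.03,0,0,0,0,0.2],[0,-0.03,0,0,0,0,0.2]]'|grep wrist; sh f.sh; python3 - <<'E'
from h import *
im=get_image("wrist"); w=fcloud(im); save(im,"w6.png"); arms(im,w)
E
```

```text
tool_pos: [0.4756, -0.2028, 0.0665]
eef_rot: [-0.001, 1.0, 0.0, -0.002]
wrist_force: [0.3, -0.1, -0.6]
F [ 0.3  -0.09 -0.57] P [ 0.4777 -0.1913  0.0692] T 7.75
a 4555 arm deg -20.6 y@.5 -0.2056 xmin 0.475 top n 26286
b 1921 arm deg -0.2 y@.5 0.0046 xmin 0.451 top n 11296
```

```bash
python3 -m jog '[[0,-0.006,0,0,0,0,0.2],[0,-0.006,0,0,0,0,0.2]]'|grep wrist; python3 -m jog '[[0,-0.006,0,0,0,0,0.2],[0,-0.006,0,0,0,0,0.2]]'|grep wrist; sh f.sh
```

```text
wrist_force: [-0.7, -0.6, -0.4]
wrist_force: [0.1, -0.2, 0.4]
F [ 0.14 -0.19  0.38] P [ 0.4771 -0.187   0.0683] T 8.3
```

```bash
python3 -m jog '[[0,-0.006,0,0,0,0,0.2],[0,-0.006,0,0,0,0,0.2]]'|grep wrist; python3 -m jog '[[0,-0.006,0,0,0,0,0.2],[0,-0.006,0,0,0,0,0.2]]'|grep wrist; sh f.sh
```

```text
wrist_force: [1.1, -2.5, -1.7]
wrist_force: [2.4, -6.2, -1.1]
F [ 2.38 -6.16 -1.12] P [ 0.4774 -0.183   0.0685] T 8.8
```

The right unit's left end is reached, with onset near TCP y≈-0.188. Backing off, then going over the middle unit.

```bash
python3 -m jog '[[0,0.02,0,0,0,0,0.2],[0,0.02,-0.15,0,0,0,0.2],[-0.036,-0.474,-0.15,0,0,0,0.2],[-0.036,-0.474,-0.15,0,0,0,0.2],[-0.036,-0.474,-0.15,0,0,0,0.2],[-0.036,-0.474,-0.15,0,0,0,0.2],[-0.036,-0.474,-0.15,0,0,0,0.2]]'|grep -A1 pos;sh f.sh; cat >> h.py <<'E'
def look():
    im=get_image("wrist"); w=fcloud(im); arms(im,w)
    q=w.reshape(-1,3); p=im["pixels"].reshape(-1,3)
    for n,cy in zip("abc",(-.21,.01,.19)):
        m=(q[:,2]>.121)&(q[:,2]<.129)&(p.max(1)<90)&(q[:,0]>.43)&(q[:,0]<.52)&(abs(q[:,1]-cy)<.06)
        if m.sum()>5: print("grip top",n,m.sum(),((q[m].min(0)+q[m].max(0))/2).round(4),np.ptp(q[m],0).round(3))
    return im,w
E
python3 -c "
from h import *
look()"
```

```text
tool_pos: [0.4625, 0.0076, 0.1283]
eef_rot: [0.0, 1.0, 0.001, -0.0]
F [ 0.64 -0.63 -0.43] P [0.4625 0.0076 0.1283] T 9.675
a 1515 arm deg -25.1 y@.5 -0.1997 xmin 0.469 top n 7932
b 3297 arm deg 2.1 y@.5 0.0103 xmin 0.459 top n 18685
c 1817 arm deg 20.8 y@.5 0.1947 xmin 0.462 top n 11951
grip top a 363 [ 0.4783 -0.1947  0.1241] [0.017 0.018 0.006]
grip top b 816 [0.4598 0.0088 0.124 ] [0.017 0.017 0.006]
grip top c 369 [0.4711 0.1886 0.1239] [0.017 0.018 0.006]
```

```bash
python3 -m jog '[[-0.005,0,0.08,0,0,0,0.2],[-0.005,0,0.15,0,0,0,0.2],[-0.005,-0.01,0.15,0,0,0,0.2],[-0.005,-0.022,0.15,0,0,0,0.2],[-0.005,-0.022,0.15,0,0,0,0.2]]'|grep wrist; sh f.sh;  python3 -m jog '[[0,-0.005,0,0,0,0,0.2],[0,-0.005,0,0,0,0,0.2]]'|grep wrist; python3 -m jog '[[0,-0.005,0,0,0,0,0.2],[0,-0.005,0,0,0,0,0.2]]'|grep wrist; sh f.sh
```

```text
wrist_force: [-0.1, 0.4, -0.8]
F [-0.09  0.43 -0.77] P [0.4616 0.0164 0.0695] T 10.35
wrist_force: [0.5, 0.5, 0.4]
wrist_force: [-0.5, -0.5, -0.3]
F [-0.49 -0.51 -0.32] P [0.4607 0.0203 0.0683] T 10.85
```

```bash
 python3 -m jog '[[0,-0.005,0,0,0,0,0.2],[0,-0.005,0,0,0,0,0.2]]'|grep wrist; python3 -m jog '[[0,-0.005,0,0,0,0,0.2],[0,-0.005,0,0,0,0,0.2]]'|grep wrist; sh f.sh
```

```text
wrist_force: [-0.9, -0.3, -0.9]
wrist_force: [-1.1, -0.6, 0.3]
F [-1.07 -0.57  0.35] P [0.4606 0.0243 0.0683] T 11.35
```

```bash
python3 - <<'E'
# pad / case yaw per unit from wrist depth
from h import *
im=get_image("wrist"); w=fcloud(im); np.savez("w7.npz",w=w,p=im["pixels"])
q=w.reshape(-1,3);p=im["pixels"].reshape(-1,3).astype(int)
for n,cy in zip("abc",(-.24,.005,.225)):
    t=(abs(q[:,2]-.061)<.005)&(q[:,0]>.5)&(q[:,0]<.72)&(abs(q[:,1]-cy)<.075)
    k=t&(p.max(1)<70)
    for z in(t,k):
        if z.sum()>50:
            r=cv2.minAreaRect((q[z][:,:2]*1000).astype(np.float32)); print(n,z.sum(),np.round(r[0],1),np.round(r[1],1),round(r[2],1))
E
```

```text
b 25218 [567.1  11.2] [99.1 86.6] 86.0
c 8944 [588.7 197.2] [109.4  57.6] 5.0
c 1129 [595.1 195.3] [103.2  48.7] 12.2
```

```bash
 python3 -m jog '[[0,-0.005,0,0,0,0,0.2],[0,-0.005,0,0,0,0,0.2]]'|grep wrist; python3 -m jog '[[0,-0.005,0,0,0,0,0.2],[0,-0.005,0,0,0,0,0.2]]'|grep wrist; sh f.sh
```

```text
wrist_force: [0.3, -0.9, -0.4]
wrist_force: [-0.2, -0.3, -0.4]
F [-0.16 -0.28 -0.42] P [0.4606 0.0283 0.0683] T 11.9
```

```bash
 python3 -m jog '[[0,-0.005,0,0,0,0,0.2],[0,-0.005,0,0,0,0,0.2]]'|grep wrist; python3 -m jog '[[0,-0.005,0,0,0,0,0.2],[0,-0.005,0,0,0,0,0.2]]'|grep wrist; sh f.sh
```

```text
wrist_force: [-0.6, 0.8, -0.1]
wrist_force: [-0.2, 0.1, -0.4]
F [-0.17  0.12 -0.4 ] P [0.4607 0.0323 0.0683] T 12.4
```

```bash
 python3 -m jog '[[0,-0.005,0,0,0,0,0.2],[0,-0.005,0,0,0,0,0.2]]'|grep wrist; python3 -m jog '[[0,-0.005,0,0,0,0,0.2],[0,-0.005,0,0,0,0,0.2]]'|grep wrist; sh f.sh
```

```text
wrist_force: [0.6, 0.2, 0.4]
wrist_force: [0.1, -1.5, 0.4]
F [ 0.07 -1.47  0.39] P [0.4607 0.0363 0.0683] T 12.9
```

```bash
 python3 -m jog '[[0,-0.003,0,0,0,0,0.2],[0,-0.003,0,0,0,0,0.2]]'|grep wrist; sh f.sh
```

```text
wrist_force: [0.1, -1.5, 0.5]
F [ 0.11 -1.51  0.51] P [0.4607 0.0374 0.0683] T 13.15
```

```bash
 python3 -m jog '[[0,-0.004,0,0,0,0,0.2],[0,-0.004,0,0,0,0,0.2]]'|grep wrist; sh f.sh
```

```text
wrist_force: [0.7, 0.4, 0.2]
F [0.67 0.42 0.23] P [0.4607 0.0391 0.0683] T 13.4
```

```bash
 python3 -m jog '[[0,-0.005,0,0,0,0,0.2],[0,-0.005,0,0,0,0,0.2]]'|grep wrist; python3 -m jog '[[0,-0.004,0,0,0,0,0.2],[0,-0.004,0,0,0,0,0.2]]'|grep wrist; sh f.sh; python3 -c "
from h import *
look()"
```

```text
wrist_force: [0.8, -0.4, 0.5]
wrist_force: [0.9, -0.1, -0.2]
F [ 0.92 -0.07 -0.24] P [0.4607 0.0427 0.0683] T 13.9
b 5928 arm deg -14.6 y@.5 0.0259 xmin 0.461 top n 23338
c 3018 arm deg 20.7 y@.5 0.1945 xmin 0.463 top n 11701
grip top b 2103 [0.461 0.041 0.125] [0.023 0.058 0.008]
grip top c 653 [0.4716 0.1879 0.1238] [0.017 0.018 0.006]
```

```bash
 python3 -m jog '[[0,-0.005,0,0,0,0,0.2],[0,-0.005,0,0,0,0,0.2]]'|grep wrist; python3 -m jog '[[0,-0.005,0,0,0,0,0.2],[0,-0.005,0,0,0,0,0.2]]'|grep wrist; sh f.sh
```

```text
wrist_force: [-0.3, -0.7, 1.1]
wrist_force: [0.1, 0.0, -0.1]
F [ 0.05  0.01 -0.07] P [0.4607 0.0467 0.0683] T 14.45
```

```bash
 python3 -m jog '[[0,-0.005,0,0,0,0,0.2],[0,-0.005,0,0,0,0,0.2]]'|grep wrist; python3 -m jog '[[0,-0.005,0,0,0,0,0.2],[0,-0.005,0,0,0,0,0.2]]'|grep wrist; sh f.sh
```

```text
wrist_force: [0.2, -0.3, 0.4]
wrist_force: [1.6, -2.6, -1.3]
F [ 1.61 -2.62 -1.27] P [0.4608 0.0503 0.0683] T 14.95
```

```bash
python3 -m jog '[[0,0.02,0,0,0,0,0.2],[0,0.02,-0.15,0,0,0,0.2],[0.029,-0.344,-0.15,0,0,0,0.2],[0.029,-0.344,-0.15,0,0,0,0.2],[0.029,-0.344,-0.15,0,0,0,0.2],[0.029,-0.344,-0.15,0,0,0,0.2],[0.029,-0.344,-0.15,0,0,0,0.2]]'|grep -A1 pos;sh f.sh
python3 -c "
from h import *
look()"
python3 -m jog '[[0,0,0.08,0,0,0,0.2],[0,0,0.15,0,0,0,0.2],[0,-0.01,0.15,0,0,0,0.2],[0,-0.022,0.15,0,0,0,0.2],[0,-0.022,0.15,0,0,0,0.2]]'|grep wrist; sh f.sh;  python3 -m jog '[[0,-0.005,0,0,0,0,0.2],[0,-0.005,0,0,0,0,0.2]]'|grep wrist; python3 -m jog '[[0,-0.005,0,0,0,0,0.2],[0,-0.005,0,0,0,0,0.2]]'|grep wrist; sh f.sh
```

```text
tool_pos: [0.4723, 0.1867, 0.128]
eef_rot: [0.0, 1.0, -0.001, -0.0]
F [ 0.48 -0.27 -0.04] P [0.4723 0.1867 0.128 ] T 15.825
b 2301 arm deg -19.8 y@.5 0.0317 xmin 0.455 top n 15238
c 2889 arm deg 18.7 y@.5 0.1977 xmin 0.472 top n 19846
grip top b 487 [0.4636 0.0414 0.1244] [0.017 0.017 0.007]
grip top c 799 [0.4717 0.1893 0.1242] [0.016 0.017 0.006]
wrist_force: [-0.1, 0.0, -1.0]
F [-0.09  0.04 -0.96] P [0.4729 0.1976 0.0696] T 16.5
wrist_force: [-0.1, -0.8, -0.2]
wrist_force: [0.4, 0.3, -0.0]
F [ 0.38  0.29 -0.04] P [0.4722 0.201  0.0683] T 17.0
```

```bash
 python3 -m jog '[[0,-0.005,0,0,0,0,0.2],[0,-0.005,0,0,0,0,0.2]]'|grep wrist; python3 -m jog '[[0,-0.005,0,0,0,0,0.2],[0,-0.005,0,0,0,0,0.2]]'|grep wrist; sh f.sh
```

```text
wrist_force: [-0.4, -0.0, 0.2]
wrist_force: [-0.5, -0.2, -0.8]
F [-0.51 -0.24 -0.75] P [0.4722 0.2051 0.0683] T 17.5
```

```bash
 python3 -m jog '[[0,-0.005,0,0,0,0,0.2],[0,-0.005,0,0,0,0,0.2]]'|grep wrist; python3 -m jog '[[0,-0.005,0,0,0,0,0.2],[0,-0.005,0,0,0,0,0.2]]'|grep wrist; sh f.sh
```

```text
wrist_force: [-0.2, -0.6, -0.0]
wrist_force: [0.5, -0.6, -0.0]
F [ 0.47 -0.58 -0.04] P [0.4723 0.2091 0.0683] T 18.0
```

```bash
 python3 -m jog '[[0,-0.005,0,0,0,0,0.2],[0,-0.005,0,0,0,0,0.2]]'|grep wrist; python3 -m jog '[[0,-0.005,0,0,0,0,0.2],[0,-0.005,0,0,0,0,0.2]]'|grep wrist; sh f.sh
```

```text
wrist_force: [0.3, -0.0, -0.5]
wrist_force: [0.1, -0.3, 0.7]
F [ 0.15 -0.27  0.71] P [0.4722 0.2132 0.0683] T 18.5
```

```bash
 python3 -m jog '[[0,-0.005,0,0,0,0,0.2],[0,-0.005,0,0,0,0,0.2]]'|grep wrist; python3 -m jog '[[0,-0.005,0,0,0,0,0.2],[0,-0.005,0,0,0,0,0.2]]'|grep wrist; sh f.sh
```

```text
wrist_force: [-0.9, -0.1, 0.4]
wrist_force: [-1.1, -2.4, 0.8]
F [-1.13 -2.38  0.81] P [0.4721 0.2167 0.0682] T 19.0
```

```bash
 python3 -m jog '[[0,-0.003,0,0,0,0,0.2],[0,-0.003,0,0,0,0,0.2]]'|grep wrist; sh f.sh;  python3 -m jog '[[0,0.015,0,0,0,0,0.2],[0,0.025,0,0,0,0,0.2],[0,0.035,0,0,0,0,0.2],[0,0.046,0,0,0,0,0.2],[0,0.057,0,0,0,0,0.2],[0,0.068,0,0,0,0,0.2],[0,0.079,0,0,0,0,0.2],[0,0.09,0,0,0,0,0.2]]' | grep wrist; python3 -m jog '[[0,0.005,0,0,0,0,0.2],[0,0.005,0,0,0,0,0.2]]'|grep wrist; sh f.sh
```

```text
wrist_force: [-1.7, -2.6, 0.8]
F [-1.73 -2.63  0.79] P [0.4721 0.2179 0.0682] T 19.25
wrist_force: [0.5, 0.4, 1.0]
wrist_force: [-0.4, 0.3, -0.1]
F [-0.42  0.32 -0.11] P [0.4722 0.1799 0.0683] T 20.5
```

```bash
 python3 -m jog '[[0,0.005,0,0,0,0,0.2],[0,0.005,0,0,0,0,0.2]]'|grep wrist; python3 -m jog '[[0,0.005,0,0,0,0,0.2],[0,0.005,0,0,0,0,0.2]]'|grep wrist; sh f.sh
```

```text
wrist_force: [0.5, 0.7, 0.5]
wrist_force: [0.3, -0.0, -0.4]
F [ 0.28 -0.01 -0.42] P [0.4723 0.176  0.0683] T 21.0
```

```bash
 python3 -m jog '[[0,0.005,0,0,0,0,0.2],[0,0.005,0,0,0,0,0.2]]'|grep wrist; python3 -m jog '[[0,0.005,0,0,0,0,0.2],[0,0.005,0,0,0,0,0.2]]'|grep wrist; sh f.sh
```

```text
wrist_force: [-0.6, 0.5, 0.1]
wrist_force: [0.9, 2.5, 0.2]
F [0.88 2.48 0.16] P [0.4724 0.1724 0.0684] T 21.5
```

```bash
python3 -m jog '[[0,-0.015,0,0,0,0,0.2],[0,-0.015,-0.15,0,0,0,0.2],[-0.024,0.3265,-0.15,0,0,0,0.2],[-0.024,0.3265,-0.15,0,0,0,0.2],[-0.024,0.3265,-0.15,0,0,0,0.2],[-0.024,0.3265,-0.15,0,0,0,0.2],[-0.024,0.3265,-0.15,0,0,0,0.2]]'|grep -A1 pos;sh f.sh
python3 -c "
from h import *
look()"
python3 -m jog '[[0,0,0.08,0,0,0,0.2],[0,0,0.15,0,0,0,0.2],[0,0.015,0.15,0,0,0,0.2],[0,0.03,0.15,0,0,0,0.2],[0,0.045,0.15,0,0,0,0.2],[0,0.06,0.15,0,0,0,0.2],[0,0.075,0.15,0,0,0,0.2],[-0.003,0.09,0.15,0,0,0,0.2]]'|grep wrist; sh f.sh;  python3 -m jog '[[0,0.004,0,0,0,0,0.2],[0,0.004,0,0,0,0,0.2]]'|grep wrist; sh f.sh
```

```text
tool_pos: [0.4627, 0.0434, 0.1283]
eef_rot: [-0.0, 1.0, 0.001, 0.0]
F [-0.18  0.13 -0.27] P [0.4627 0.0434 0.1283] T 22.375
a 1076 arm deg -20.9 y@.5 -0.1986 xmin 0.47 top n 4418
b 3318 arm deg -18.3 y@.5 0.0293 xmin 0.462 top n 18486
c 2101 arm deg 25.5 y@.5 0.1897 xmin 0.465 top n 13503
grip top b 789 [0.4637 0.0401 0.1242] [0.017 0.017 0.006]
grip top c 454 [0.474  0.1814 0.1243] [0.017 0.016 0.007]
wrist_force: [0.1, 0.6, -0.6]
F [ 0.05  0.61 -0.64] P [0.4616 0.005  0.0685] T 23.425
wrist_force: [0.0, -0.8, -0.0]
F [ 0.03 -0.77 -0.03] P [0.4615 0.0038 0.0683] T 23.675
```

```bash
 python3 -m jog '[[0,0.005,0,0,0,0,0.2],[0,0.005,0,0,0,0,0.2]]'|grep wrist; python3 -m jog '[[0,0.005,0,0,0,0,0.2],[0,0.005,0,0,0,0,0.2]]'|grep wrist; sh f.sh
```

```text
wrist_force: [-0.2, -0.2, 0.0]
wrist_force: [0.4, -0.3, 0.0]
F [ 0.41 -0.31  0.03] P [ 4.614e-01 -2.000e-04  6.820e-02] T 24.175
```

```bash
 python3 -m jog '[[0,0.005,0,0,0,0,0.2],[0,0.005,0,0,0,0,0.2]]'|grep wrist; python3 -m jog '[[0,0.005,0,0,0,0,0.2],[0,0.005,0,0,0,0,0.2]]'|grep wrist; sh f.sh
```

```text
wrist_force: [0.5, 0.7, 0.5]
wrist_force: [0.1, 0.9, -0.2]
F [ 0.14  0.92 -0.23] P [ 0.4615 -0.0043  0.0683] T 24.675
```

```bash
 python3 -m jog '[[0,0.005,0,0,0,0,0.2],[0,0.005,0,0,0,0,0.2]]'|grep wrist; python3 -m jog '[[0,0.005,0,0,0,0,0.2],[0,0.005,0,0,0,0,0.2]]'|grep wrist; sh f.sh
```

```text
wrist_force: [0.2, 1.1, 0.8]
wrist_force: [0.4, 0.4, -0.6]
F [ 0.38  0.38 -0.62] P [ 0.4615 -0.0083  0.0683] T 25.175
```

```bash
 python3 -m jog '[[0,0.005,0,0,0,0,0.2],[0,0.005,0,0,0,0,0.2]]'|grep wrist; python3 -m jog '[[0,0.005,0,0,0,0,0.2],[0,0.005,0,0,0,0,0.2]]'|grep wrist; sh f.sh
```

```text
wrist_force: [1.0, -0.1, 0.5]
wrist_force: [1.3, 1.7, -0.4]
F [ 1.31  1.7  -0.43] P [ 0.4615 -0.0121  0.0683] T 25.675
```

```bash
 python3 -m jog '[[0,0.003,0,0,0,0,0.2],[0,0.003,0,0,0,0,0.2]]'|grep wrist; sh f.sh
```

```text
wrist_force: [1.4, 1.5, -0.1]
F [ 1.43  1.5  -0.09] P [ 0.4616 -0.0131  0.0683] T 25.925
```

```bash
 python3 -m jog '[[0,0.003,0,0,0,0,0.2],[0,0.003,0,0,0,0,0.2]]'|grep wrist; sh f.sh
```

```text
wrist_force: [2.2, 3.4, -1.0]
F [ 2.19  3.36 -1.03] P [ 0.4616 -0.0143  0.0684] T 26.175
```

```bash
python3 -m jog '[[0,-0.015,0,0,0,0,0.2],[0,-0.015,-0.15,0,0,0,0.2],[0.041,0.451,-0.15,0,0,0,0.2],[0.041,0.451,-0.15,0,0,0,0.2],[0.041,0.451,-0.15,0,0,0,0.2],[0.041,0.451,-0.15,0,0,0,0.2],[0.041,0.451,-0.15,0,0,0,0.2]]'|grep -A1 pos;sh f.sh
python3 -c "
from h import *
look()"
python3 -m jog '[[0,0,0.08,0,0,0,0.2],[0,0,0.15,0,0,0,0.2],[0,0.01,0.15,0,0,0,0.2],[0,0.022,0.15,0,0,0,0.2],[0,0.034,0.15,0,0,0,0.2],[0,0.034,0.15,0,0,0,0.2]]'|grep wrist; sh f.sh;  python3 -m jog '[[0,0.004,0,0,0,0,0.2],[0,0.004,0,0,0,0,0.2]]'|grep wrist; sh f.sh
```

```text
tool_pos: [0.4776, -0.1944, 0.1281]
eef_rot: [-0.0, 1.0, -0.0, -0.0]
F [ 0.52  0.64 -0.35] P [ 0.4776 -0.1944  0.1281] T 27.05
a 2614 arm deg -22.9 y@.5 -0.203 xmin 0.477 top n 19973
b 1954 arm deg 11.7 y@.5 0.0001 xmin 0.452 top n 13838
grip top a 818 [ 0.4786 -0.1958  0.1241] [0.017 0.017 0.006]
grip top b 344 [ 0.4608 -0.0043  0.124 ] [0.017 0.018 0.006]
wrist_force: [-0.2, 0.7, -0.6]
F [-0.17  0.66 -0.57] P [ 0.4783 -0.2092  0.0691] T 27.85
wrist_force: [0.3, 0.9, 0.2]
F [0.25 0.94 0.23] P [ 0.478  -0.2101  0.0685] T 28.1
```

```bash
 python3 -m jog '[[0,0.005,0,0,0,0,0.2],[0,0.005,0,0,0,0,0.2]]'|grep wrist; python3 -m jog '[[0,0.005,0,0,0,0,0.2],[0,0.005,0,0,0,0,0.2]]'|grep wrist; sh f.sh
```

```text
wrist_force: [-0.2, 0.5, 1.0]
wrist_force: [-0.3, -0.4, -0.1]
F [-0.27 -0.39 -0.1 ] P [ 0.4778 -0.2143  0.0683] T 28.6
```

```bash
 python3 -m jog '[[0,0.005,0,0,0,0,0.2],[0,0.005,0,0,0,0,0.2]]'|grep wrist; python3 -m jog '[[0,0.005,0,0,0,0,0.2],[0,0.005,0,0,0,0,0.2]]'|grep wrist; sh f.sh
```

```text
wrist_force: [-0.7, -0.4, -0.7]
wrist_force: [0.2, 0.8, -0.4]
F [ 0.17  0.78 -0.37] P [ 0.4779 -0.2183  0.0683] T 29.1
```

```bash
 python3 -m jog '[[0,0.005,0,0,0,0,0.2],[0,0.005,0,0,0,0,0.2]]'|grep wrist; python3 -m jog '[[0,0.005,0,0,0,0,0.2],[0,0.005,0,0,0,0,0.2]]'|grep wrist; sh f.sh
```

```text
wrist_force: [0.3, -0.0, -0.1]
wrist_force: [-0.1, -0.2, -0.1]
F [-0.06 -0.24 -0.08] P [ 0.4779 -0.2223  0.0683] T 29.6
```

```bash
 python3 -m jog '[[0,0.004,0,0,0,0,0.2],[0,0.004,0,0,0,0,0.2]]'|grep wrist; python3 -m jog '[[0,0.004,0,0,0,0,0.2],[0,0.004,0,0,0,0,0.2]]'|grep wrist; sh f.sh
```

```text
wrist_force: [-0.4, 0.9, 0.4]
wrist_force: [-0.3, 0.3, 0.1]
F [-0.27  0.35  0.08] P [ 0.4778 -0.2252  0.0683] T 30.1
```

```bash
 python3 -m jog '[[0,0.004,0,0,0,0,0.2],[0,0.004,0,0,0,0,0.2]]'|grep wrist; python3 -m jog '[[0,0.004,0,0,0,0,0.2],[0,0.004,0,0,0,0,0.2]]'|grep wrist; sh f.sh
```

```text
wrist_force: [-1.6, 3.0, 0.5]
wrist_force: [-3.4, 3.9, 2.2]
F [-3.43  3.9   2.18] P [ 0.4777 -0.2282  0.0682] T 30.6
```

The middle unit's free swing is about 45 mm at the grip, against about 27 (left) and 23.5 (right), so the middle one is worn. Now to the plate.

```bash
python3 -m jog '[[0,-0.015,0,0,0,0,0.2],[0,-0.015,-0.15,0,0,0,0.2],[0.066,0.461,-0.25,0,0,-0.372,-0.2],[0.066,0.461,-0.25,0,0,-0.372,-0.2],[0.066,0.461,-0.25,0,0,-0.372,-0.2],[0.066,0.461,-0.25,0,0,-0.372,-0.2],[0.066,0.461,-0.25,0,0,-0.372,-0.2],[0.066,0.461,-0.25,0,0,-0.372,-0.2]]' >/dev/null; python3 -m jog '[[0,0,0,0,0,0,-0.2],[0,0,0,0,0,0,-0.2]]'; python3 - <<'E'
from h import *
im,w=look(); q=w.reshape(-1,3);p=im["pixels"].reshape(-1,3).astype(int)
np.savez("w8.npz",w=w,p=im["pixels"]); save(im,"w8.png")
m=(abs(q[:,2]-.010)<.004)&(p.min(1)>120)&(abs(q[:,0]-.504)<.09)&(abs(q[:,1]+.413)<.085)
r=cv2.minAreaRect((q[m][:,:2]*1000).astype(np.float32));print("plate",m.sum(),q[m].mean(0).round(4),r)
s=state();tp=s["tool_pos"];M=rot(s["eef_rot"]).as_matrix();print(s["joints"].round(2),M.round(3).tolist())
t=(q-tp)@M  # tool coords
k=(abs(t[:,0])<.02)&(abs(t[:,1])<.06)&(t[:,2]>-.06)&(t[:,2]<.02)
print("tip tool z max",np.sort(t[k][:,2])[-10:].round(4))
for z in np.arange(-.06,.02,.006):
  b=t[k&(t[:,2]>=z)&(t[:,2]<z+.006)]
  if len(b): print(z.round(3),len(b),b.min(0).round(3),b.max(0).round(3))
E
```

```text
time_s: 31.85
tool_pos: [0.5043, -0.4131, 0.1684]
eef_rot: [0.0, 0.847, 0.531, -0.0]
wrist_force: [0.6, -0.2, -0.5]
finger_gap: 0.0513
grasp_force: 0.0
a 980 arm deg -12.6 y@.5 -0.2245 xmin 0.464 top n 4335
grip top a 270 [ 0.4726 -0.2179  0.1241] [0.016 0.015 0.006]
plate 5068 [ 0.5045 -0.4092  0.0096] ((503.3182678222656, -411.5889892578125), (110.03302764892578, 40.17644500732422), 65.91035461425781)
[ 1.01  0.46 -0.54  1.41  0.24  1.33  0.01] [[0.434, 0.901, 0.0], [0.901, -0.434, -0.001], [-0.0, 0.0, -1.0]]
tip tool z max [-0.0304 -0.0302 -0.0301 -0.03   -0.0299 -0.0299 -0.0299 -0.0296 -0.0296
 -0.0295]
-0.06 910 [-0.011 -0.039 -0.06 ] [ 0.012  0.039 -0.054]
-0.054 797 [-0.012 -0.039 -0.054] [ 0.012  0.04  -0.048]
-0.048 702 [-0.011 -0.039 -0.048] [ 0.012  0.039 -0.042]
-0.042 601 [-0.011 -0.039 -0.042] [ 0.012  0.039 -0.036]
-0.036 254 [-0.011 -0.032 -0.036] [ 0.012  0.032 -0.03 ]
-0.03 7 [-0.002 -0.026 -0.03 ] [ 0.007  0.026 -0.029]
```

```bash
python3 -m jog '[[0.0025,-0.004,0.15,0,0,-0.009,-0.2],[0.0025,-0.004,0.3,0,0,-0.009,-0.2],[0.0025,-0.004,0.36,0,0,-0.009,-0.2],[0.0025,-0.004,0.39,0,0,-0.009,-0.2],[0.0025,-0.004,0.39,0,0,-0.009,-0.2]]'; python3 - <<'E'
from h import *
im=get_image("wrist");w=fcloud(im);save(im,"w9.png"); q=w.reshape(-1,3)
s=state();tp=s["tool_pos"];M=rot(s["eef_rot"]).as_matrix();t=(q-tp)@M
k=(abs(t[:,0])<.013)&(abs(t[:,1])<.045)&(abs(t[:,1])>.02)&(q[:,2]>.018)&(q[:,2]<.1); print(np.sort(q[k][:,2])[:400:40].round(4),s["wrist_force"])
E
```

```text
time_s: 32.52
tool_pos: [0.5034, -0.4113, 0.0125]
eef_rot: [0.0, 0.839, 0.545, -0.0]
wrist_force: [0.4, 0.1, 0.4]
finger_gap: 0.0514
grasp_force: 0.0
[0.0424 0.0442 0.0453 0.0463 0.0473 0.0479 0.0484 0.0488 0.0492 0.0495] [ 0.33499003 -0.38452366 -0.25467584]
```

View pics/w9.png

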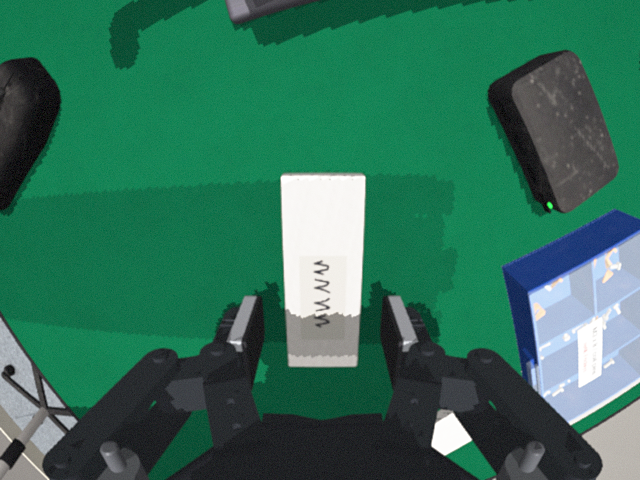

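The wrist view shows the plate (325,270) centred between the pads at (240,325) and (400,325), with the tips still about 40 mm above the bench. Lowering with force checks.

```bash
python3 -m jog '[[0,0,0.03,0,0,0,-0.2],[0,0,0.05,0,0,0,-0.2],[0,0,0.065,0,0,0,-0.2],[0,0,0.065,0,0,0,-0.2]]'|grep -E 'pos|wrist'; python3 -m jog '[[0,0,0.01,0,0,0,-0.2],[0,0,0.01,0,0,0,-0.2]]'|grep -E 'pos|wrist'; python3 - <<'E'
from h import *
im=get_image("wrist");w=fcloud(im);save(im,"w10.png"); q=w.reshape(-1,3)
s=state();tp=s["tool_pos"];M=rot(s["eef_rot"]).as_matrix();t=(q-tp)@M
k=(abs(t[:,0])<.013)&(abs(t[:,1])<.045)&(abs(t[:,1])>.024)&(q[:,2]>.004)&(q[:,2]<.1); print(np.sort(q[k][:,2])[:400:40].round(4),s["wrist_force"])
E
```

```text
tool_pos: [0.5029, -0.4111, -0.0143]
wrist_force: [-0.4, 0.2, -0.2]
tool_pos: [0.5032, -0.4112, -0.0178]
wrist_force: [0.1, -0.4, 0.3]
[0.0119 0.014  0.0152 0.0162 0.0169 0.0175 0.0181 0.0186 0.019  0.0194] [0.02879824 0.54483374 0.07755003]
```

```bash
python3 -m jog '[[0,0,0.01,0,0,0,-0.2],[0,0,0.0175,0,0,0,-0.2],[0,0,0.0175,0,0,0,-0.2]]' | grep -E 'pos|wrist'; python3 -m jog '[[0,0,0,0,0,0,0.2],[0,0,0,0,0,0,0.2],[0,0,0,0,0,0,0.2],[0,0,0,0,0,0,0.2]]' 30; python3 -m jog '[[0,0,-0.1,0,0,0,0.2],[0,0,-0.2,0,0,0,0.2],[0,0,-0.35,0,0,0,0.2],[0,0,-0.45,0,0,0,0.2],[0,0,-0.45,0,0,0,0.2]]'
```

```text
tool_pos: [0.503, -0.4111, -0.0251]
wrist_force: [-0.8, 0.3, -0.0]
time_s: 34.25
tool_pos: [0.5034, -0.4114, -0.0245]
eef_rot: [0.0, 0.838, 0.545, 0.0]
wrist_force: [-0.1, -0.5, 2.8]
finger_gap: 0.0389
grasp_force: 30.6
time_s: 34.88
tool_pos: [0.5048, -0.4122, 0.159]
eef_rot: [0.003, 0.838, 0.545, 0.001]
wrist_force: [-0.0, 0.3, -1.1]
finger_gap: 0.0392
grasp_force: 30.9
```

```bash
python3 - <<'E'
from h import *
c0=np.array([.6466,.0057]); 
for yaw in(-4,):
  ex=np.array([np.cos(np.radians(yaw)),np.sin(np.radians(yaw))]);ey=np.array([-ex[1],ex[0]])
  for f in("scene1.npz","side1.npz"):
    d=np.load(f);q=d["w"].reshape(-1,3);p=d["p"].reshape(-1,3).astype(int)
    l=np.stack([(q[:,:2]-c0)@ex,(q[:,:2]-c0)@ey],1)
    m=(p.max(1)<75)&(abs(q[:,2]-.0625)<.006)&(abs(l)<[.06,.065]).all(1)
    a=l[m]; print(f,m.sum(),"x edges",np.percentile(a[abs(a[:,1])<.035][:,0],[1,99]).round(4),"x off-motor",np.percentile(a[abs(a[:,1])>.027][:,0],[1,99]).round(4),"y edges",np.percentile(a[:,1],[1,99]).round(4))
    tp=(abs(q[:,2]-.0615)<.005)&(abs(l[:,1])<.07)&(l[:,0]>-.15)&(l[:,0]<.06); r=cv2.minAreaRect((q[tp][:,:2]*1000).astype(np.float32)); print(r)
E
```

```text
scene1.npz 420 x edges [-0.0323  0.0463] x off-motor [-0.0329  0.03  ] y edges [-0.0457  0.0452]
((612.5485229492188, 8.530357360839844), (103.48143005371094, 183.58560180664062), 85.13933563232422)
side1.npz 421 x edges [-0.0335  0.047 ] x off-motor [-0.0327  0.0313] y edges [-0.0494  0.0438]
((614.5574340820312, 6.579795837402344), (108.21137237548828, 179.3062286376953), 86.67244720458984)
```

```bash
python3 -m jog '[[0.547,-0.0476,0,0,0,-0.1105,0.2],[0.547,-0.0476,0,0,0,-0.1105,0.2],[0.547,-0.0476,0,0,0,-0.1105,0.2],[0.547,-0.0476,0,0,0,-0.1105,0.2],[0.547,-0.0476,0,0,0,-0.1105,0.2],[0.547,-0.0476,0,0,0,-0.1105,0.2],[0.547,-0.0476,0,0,0,-0.1105,0.2]]' >/dev/null; python3 -m jog '[[0,0,0,0,0,0,0.2]]' ; python3 -c "
from h import *
s=state();M=rot(s['eef_rot']).as_matrix();d=np.array([.646,.0045,.155])-s['tool_pos'];print(M.round(3).tolist(),(M.T@d/.4).round(4), np.degrees(np.arctan2(M[1,0],M[0,0])))"
```

```text
time_s: 35.88
tool_pos: [0.5742, -0.2046, 0.155]
eef_rot: [-0.0, 0.732, 0.681, -0.0]
wrist_force: [0.5, -1.0, -1.0]
finger_gap: 0.039
grasp_force: 30.9
[[0.072, 0.997, -0.0], [0.997, -0.072, -0.0], [-0.0, -0.0, -1.0]] [0.5343 0.1415 0.    ] 85.87398839706663
```

```bash
python3 -m jog '[[0.534,0.1415,0,0,0,0,0.2],[0.534,0.1415,0,0,0,0,0.2],[0.534,0.1415,0,0,0,0,0.2],[0.534,0.1415,0,0,0,0,0.2],[0.534,0.1415,0.1,0,0,0,0.2],[0.534,0.1415,0.2,0,0,0,0.2],[0.534,0.1415,0.26,0,0,0,0.2],[0.534,0.1415,0.26,0,0,0,0.2]]'; python3 - <<'E'
from h import *
for n in("scene","side"):
    im=get_image(n);save(im,n+"6.png");w=cloud(im);q=w.reshape(-1,3);p=im["pixels"].reshape(-1,3).astype(int)
    m=(p.min(1)>150)&(q[:,2]>.073)&(q[:,2]<.095)&(abs(q[:,0]-.646)<.05)&(abs(q[:,1])<.09)
    if m.sum()>10: print(n,m.sum(),q[m].min(0).round(4),q[m].max(0).round(4),cv2.minAreaRect((q[m][:,:2]*1000).astype(np.float32)))
E
```

```text
time_s: 36.88
tool_pos: [0.6447, 0.0048, 0.0494]
eef_rot: [-0.001, 0.732, 0.682, -0.001]
wrist_force: [-0.9, -0.2, -1.2]
finger_gap: 0.0386
grasp_force: 30.8
scene 194 [ 0.627  -0.0008  0.0764] [0.6684 0.0623 0.0942] ((647.8103637695312, 30.706464767456055), (41.136016845703125, 63.11674880981445), 0.5458589792251587)
side 119 [ 0.6276 -0.0066  0.0836] [0.669  0.0581 0.0906] ((651.6536865234375, 26.587631225585938), (67.4566421508789, 34.52126693725586), 77.55768585205078)
```

```bash
python3 -m jog '[[0,0,0.015,0,0,0,0.2],[0,0,0.0275,0,0,0,0.2],[0,0,0.0275,0,0,0,0.2]]'|grep -E 'pos|wrist'; python3 -m jog '[[0,0,0.004,0,0,0,0.2],[0,0,0.004,0,0,0,0.2]]'|grep -E 'pos|wrist';python3 -m jog '[[0,0,0.003,0,0,0,0.2],[0,0,0.003,0,0,0,0.2]]'|grep -E 'pos|wrist'
```

```text
tool_pos: [0.6459, 0.0054, 0.0401]
wrist_force: [-0.3, 1.1, -1.1]
tool_pos: [0.6461, 0.0055, 0.0387]
wrist_force: [-0.4, -0.2, -0.4]
tool_pos: [0.6461, 0.0055, 0.0375]
wrist_force: [-0.6, 0.5, -0.1]
```

```bash
python3 -m jog '[[0,0,0.002,0,0,0,0.2],[0,0,0.002,0,0,0,0.2]]'|grep -E 'pos|wrist'; python3 -m jog '[[0,0,0,0,0,0,-0.3],[0,0,0,0,0,0,-0.3],[0,0,0,0,0,0,-0.3]]'|grep -E 'gap|wrist'; python3 -m jog '[[0,0,-0.05,0,0,0,-0.3],[0,0,-0.2,0,0,0,-0.3],[-0.2,0,-0.4,0,0,0,-0.3],[-0.6,0,-0.4,0,0,0,-0.3],[-0.6,0,-0.4,0,0,0,-0.3],[-0.6,0,-0.4,0,0,0,-0.3],[-0.6,0,-0.4,0,0,0,-0.3]]'; python3 - <<'E'
from h import *
for n in("scene","side"):
    im=get_image(n);save(im,n+"7.png");w=cloud(im);q=w.reshape(-1,3);p=im["pixels"].reshape(-1,3).astype(int)
    m=(p.min(1)>130)&(q[:,2]>.067)&(q[:,2]<.077)&(abs(q[:,0]-.646)<.04)&(abs(q[:,1])<.09)
    print(n,m.sum(),q[m].mean(0).round(4),q[m].std(0).round(4),cv2.minAreaRect((q[m][:,:2]*1000).astype(np.float32)))
E
```

```text
tool_pos: [0.6462, 0.0056, 0.0375]
wrist_force: [-4.2, -0.1, 5.4]
wrist_force: [-0.7, -0.1, 1.1]
finger_gap: 0.0553
time_s: 39.35
tool_pos: [0.6283, -0.2402, 0.1987]
eef_rot: [0.002, 0.734, 0.679, -0.0]
wrist_force: [-0.7, 0.1, -0.1]
finger_gap: 0.0558
grasp_force: 0.0
scene 308 [0.6459 0.008  0.0725] [0.0126 0.0314 0.0025] ((638.3084716796875, 8.218387603759766), (112.07328033447266, 67.99608612060547), 77.46126556396484)
side 232 [ 0.6417 -0.007   0.0735] [0.01   0.034  0.0018] ((647.16796875, 3.4516639709472656), (115.10926055908203, 40.4216194152832), 85.50047302246094)
```

View pics/side7.png

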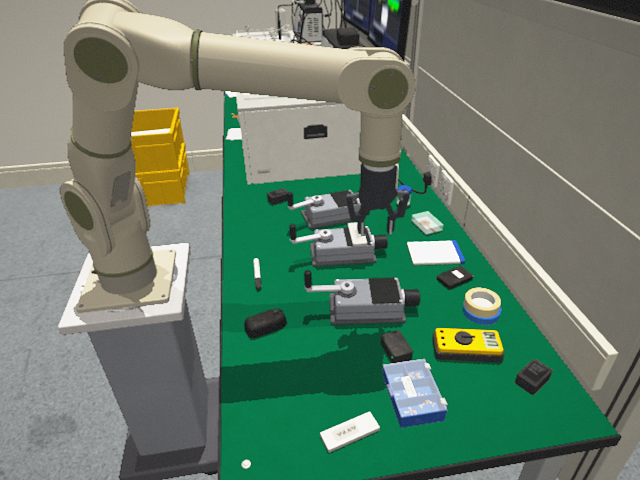

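The plate lies flat on the middle unit's pad at about (357,235), centred within about 2 mm, and the gripper is clear. Next is a check that the levers stayed where I left them, then hand-in.

```bash
python3 - <<'E'
from h import *
ims=[]
for n in("scene","side"):
    im=get_image(n); ims.append((cloud(im),im["pixels"]))
for g in grips(ims): print(g)
print(state()["time_s"],abs(state()["dq"]).max()); print(sign_off())
E
```

```text
[array([ 0.472 , -0.2133,  0.1255]), array([4.597e-01, 2.000e-04, 1.252e-01]), array([0.4722, 0.1846, 0.1256])]
[array([ 0.4724, -0.2204,  0.125 ]), array([ 0.4612, -0.0089,  0.1246]), array([0.4737, 0.1769, 0.1243])]
39.55 0.016544714532327587
the job is handed in; nothing more can be done
None
```

The job is handed in at about 40 s of the 72 s. All three levers were pushed left and then right, and the middle unit is the worn one, with about 45 mm free swing at the grip against about 27 mm (left) and 23 mm (right). The plate lies flat on its pad within about 2 mm of centre; the hardest lever push was the right unit's first left end, where I overshot to 6.2 N before stopping.

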